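# Hang the filter carrier on the spring-balanced arm

### The arm

A 6-joint arm with a two-finger parallel gripper is mounted at the origin on the work surface. World frame = base frame: x ahead of the robot, y to its left, z up, the work surface at z = 0. Lengths are in mm, angles in rad, forces in N, time in s.
With the tool pointing down it reaches from about 350 to 775 mm from the base axis. Payload 7.3 kg.
Tool frame: the origin (TCP) lies at the very end of the fingers, on their centre line; the grasp point (between the pads) lies manip.pinch_z behind it (manip.pinch_z is the distance from the TCP to the grasp point, in mm); x points along the fingers, z is the direction in which the jaws open and shut, and the axes are right-handed (so a half turn about x gives the same grasp; the last joint's range is limited). The gripper opens to 92 mm and grips with 3 to 60 N. Pads are 19 mm wide; open, the fingers measure 130 mm over their backs; the gripper's body (75 mm by 190 mm) begins 47 mm behind the grasp point.
Start: joints at [-1.307, 0.342, 1.524, -0, 1.275, -0.146], TCP at [209.197, -481.541, 226.741] pointing down, gripper open.
Joint ranges: [-2.53, 2.53], [-0.77, 2.02], [0.04, 2.7], [-1, 4.14], [0.28, 2.66], [-3.11, 3.11]. Speed limits (rad/s): [2.57, 2.57, 3.14, 3.14, 3.14, 3.14].

### API

Orientations are given as a rotation vector (axis times angle).
In Python, from workcell import manip gives the robot as it stands. The module is installed in compiled form; this text tells all that it offers.
- The arm moves only by the tool carry_out, never from a script. Its argument "rows" is a list of rows, each an object with "travel": the shift along the tool's x, y, z in m, a list of three; "twist": the turn about the tool's x in degrees. In form: [{"travel": [tx, ty, tz], "twist": twist}, ...]. A call has exactly 10 rows; each row shifts and turns the commanded pose from where the row before left it, along the tool's axes as they then stand; what a row does not reach is not made up. A row lasts 1/10 s, in which the tool goes at most 50 mm and 8.59 degrees, less where a joint would pass 70% of its speed; a pose out of reach is approached as far as the arm can. A call is refused whole if a number of a shift passes 0.05 or a number of a turn 8.59, either way. A call with a gripper value outside its range is refused whole. "gripper" is the closure, from -1 (fully open) to 1 (shut), so that 0 is half open, set as the call begins (left out, the last holds). The fingers move at their own pace and stop on an object; the grip force is fixed at half the most. Time passes only in rows, so rows that do not move let the fingers close, or fill a call up. It gives the time, the measured TCP pose, the force and the opening at its end, in the units of the state.
- manip.read_state(): the state, without advancing time (a new reading comes with each control period).
- manip.capture(name): name is "side" or "top"; returns the picture (420x560x3 uint8, red, green, blue); there is no depth.
- manip.calibration(name): a dict with "vertical_fov" (degrees; the focal length in pixels is half the picture's height over the tangent of half this angle, whatever the lens; pixels are square), "cx", "cy" (the principal point, pixels), "rvec" (rotation vector, rad) and "tvec" (3), from world to camera coordinates, as OpenCV has them. Camera axes: x right, y down, z forward; pixel columns grow to the right and rows downward; lengths in mm; the calibration is good to about 2 mm. A picture is of the moment at which its call begins. calibration takes no time and is no camera call.
- manip.finish_job(): hands the job in, once; it reports no verdict.
Trained networks look in the newest picture that a camera, given by its name, has taken for a name from the list of things; names that differ only in an ending like _2 or _b are one class to them, and where a whole thing is asked for, a point or a joint stands for the part that bears it (a point fixed in the world has none). Each returns a list of dicts, best first, with "score" (0 to 1); they miss things now and then, are a little off and sometimes report something else, mostly with a low value. They report only what shows in the picture. A call takes as long as a camera call. They do not tell look-alikes from the thing itself.
- manip.regions_of(camera, name): "mask" (420x560 bool, what is visible of it) and "xy" ([column, row] in pixels, amid what is visible of it).
The state is a dict: "time_s": time; "joint_pos": joint angles; "qd": joint speeds; "tau": joint torques, N m; "position": TCP position; "ee_rot": TCP orientation; "wrist_force": force on the tool from outside, world axes, zero at the start; "ft_torque": the same for the moment, N m; "finger_gap": finger opening in mm.
Only numpy, scipy, OpenCV 4.12 (cv2) and the standard library are available. Lean on these libraries where they do the work, as an engineer would, in place of code of your own. Each camera call takes 0.05 s, during which the arm holds its last target.

### The job

Pick up the carrier with the three amber filters by its orange grip and hang it on the fork of the spring-balanced arm: neck in the slot, collar resting on the prongs. Gently let the arm sink with it, never pushing the arm down to its stop or jamming it, hold still for a moment where the arm alone carries the whole weight, and only then let go, so that the arm neither drops nor springs up. Leave the bottle, the jar and the wrench where they are.

Things in the scene. Friction and masses are not known exactly. Their poses are not given: they have to be found in the camera images.
- carrier: Loose filter carrier, one rigid piece, 92 mm across, 153 mm tall; origin at the centre of its underside, z up. From below: white round base, three amber cartridges with white caps (72 mm high, within 46 mm of the axis), round steel neck 14 mm thick up to 105 mm, steel collar 38 mm across from 105 to 111 mm, orange grip on top. Its weight differs: 0.27 to 0.8 kg.
- collar (a point): Centre of the underside of the carrier's collar, on its axis, 105 mm above the base.
- grip (a point): Point on the carrier's axis 134 mm above its base, the middle of a good grasp from above. The orange grip is 22 x 22 mm square, from 111 to 153 mm up, faces along the carrier's x and y, no overhang.
- stand: Fixed cream stand of the balancer arm: round foot 130 mm across, post up to 226 mm. Origin at the centre of the foot's underside; x points level from the post to the fork. Upper pivot on its axis, 195 mm up. Two parallel cream bars, 220 mm between pins, 40 mm apart, carry a head that stays level as the arm sinks; its upright is 60 mm behind the seat and reaches 82 mm below the fork's top.
- fork_seat (a point): Where the collar's underside centre belongs, on top of the steel fork, 68 mm beyond and 20 mm above the upper head pin, 280 mm up when empty; x points out of the slot's open end, z up. Fork 8 mm thick; slot 20 mm wide, mouth flared, ending 50 mm out; closed end 13 mm behind. Orange lips 4 mm high lie 23 to 28 mm before and behind the seat: the collar must pass over the outer ones.
- balancer (a joint): Angle (rad) the arm has sunk: 0 = empty at its upper stop, bars rising 0.30 towards the head; at q they rise 0.30 - q; lower stop at 0.74. Preloaded spring: sinks from about 2 N on, then about 20 mm per newton, lightly damped: it bounces if the load is let go off balance. The head moves on an arc of radius 220 mm. Balance with the carrier: about 0.04 to 0.63, by its weight.
- bottle: Bystander: clear plastic bottle with blue cap, 64 mm across, 150 mm tall, loose; origin at its underside.
- jar: Bystander: small amber jar with white cap, 44 mm across, 65 mm tall, loose; origin at its underside.
- wrench: Bystander: steel wrench lying on the bench, loose; origin at its underside.
- pump: Bystander: fixed grey pump with two round gauges, 120 x 150 mm, 182 mm tall; origin at its underside.
Not all that is in view belongs to the job. Leave any black look-alike of the carrier alone.

How it is judged:
By the outcome, as a careful person would: the job done as asked, in the order asked, and still so for the second after the job is handed in, with the robot touching nothing.
It also fails if it takes over 61 s, if anything falls off the work surface, if the arm or the gripper's body presses on something with over 40 N, if the wrist force passes 120 N, or if a joint passes its speed limit or range.

## Working session

There is one attempt and no reset: what is moved stays moved. The work goes in short steps, Python scripts to look and compute and a tool call to move; the robot and the scene stay as the last step left them, time stands still between calls to the robot, and variables do not carry over. Pictures are saved under pics/ and viewed, and the job is handed in when it is done.

Besides the shell and the picture viewer there is one more tool, called as name(argument=value, ...), one argument or row to a line, values as JSON. carry_out: Moves the arm, as the interface text tells. Its arguments: {"type":"object","properties":{"rows":{"type":"array","items":{"type":"object","properties":{"travel":{"type":"array","items":{"type":"number"}},"twist":{"type":"number"}}}},"gripper":{"type":"number"}},"required":["rows"]}

```bash
mkdir -p pics; python3 - <<'E'
from workcell import manip
import cv2
print(manip.pinch_z, manip.read_state())
for n in("side","top"):
    im=manip.capture(n); cv2.imwrite(f"pics/{n}0.png",im[:,:,::-1]); print(n,manip.calibration(n))
    for t in("carrier","stand","fork_seat","bottle","jar","wrench"):
        for r in manip.regions_of(n,t): print(n,t,round(r["score"],2),r["xy"],r["mask"].sum())
E
```

```text
18.8 {'time_s': 0.0, 'joint_pos': array([-1.30700769e+00,  3.42698491e-01,  1.52499998e+00,  4.51605459e-06,
        1.27538826e+00, -1.45972473e-01]), 'qd': array([ 8.09832099e-04, -3.23396220e-05,  2.37746371e-03, -2.05912521e-04,
       -1.28694717e-04,  3.45810190e-04]), 'tau': array([ 2.21046874e-03, -4.31241095e+01, -2.44217509e+01,  7.19470507e-02,
        5.59643924e-02, -1.47106834e-04]), 'position': array([ 209.08540037, -481.13663326,  226.06348038]), 'ee_rot': array([ 0.90325682,  1.37677361, -0.90161853]), 'wrist_force': array([-0.67404474, -0.0624587 , -0.20296075]), 'ft_torque': array([ 0.02562653, -0.03194012,  0.01467286]), 'finger_gap': 91.67734297362951}
side {'vertical_fov': 46.292729357516585, 'cx': 269.5320418007613, 'cy': 213.3960102726203, 'rvec': array([ 0.58461093, -2.54533275,  1.31601263]), 'tvec': array([ 502.64365714,  305.10805507, 1150.8786777 ])}
side carrier 0.97 [248.8, 314.9] 1522
side carrier 0.68 [287.9, 351.8] 1958
side carrier 0.59 [229.3, 361.0] 2017
side stand 0.78 [333.7, 173.0] 2688
side stand 0.29 [247.3, 312.9] 1505
side fork_seat 0.87 [297.9, 169.8] 784
side bottle 0.82 [203.3, 237.7] 924
side jar 0.66 [312.3, 307.0] 467
side wrench 0.66 [361.1, 236.2] 238
top {'vertical_fov': 55.54582702959201, 'cx': 279.3795227793694, 'cy': 215.85618766800897, 'rvec': array([ 2.13858258, -2.14325803,  0.16179495]), 'tvec': array([ -22.54169419,  588.9091617 , 1148.48798617])}
top carrier 0.96 [189.3, 280.4] 747
top carrier 0.85 [163.7, 246.7] 813
top carrier 0.71 [212.6, 233.2] 745
top stand 0.57 [382.7, 235.4] 2829
top fork_seat 0.9 [328.2, 218.6] 828
top bottle 0.75 [270.5, 160.5] 490
top jar 0.61 [239.2, 280.6] 218
top wrench 0.85 [366.4, 287.5] 379
top wrench 0.73 [270.7, 159.4] 494
```

View pics/side0.png

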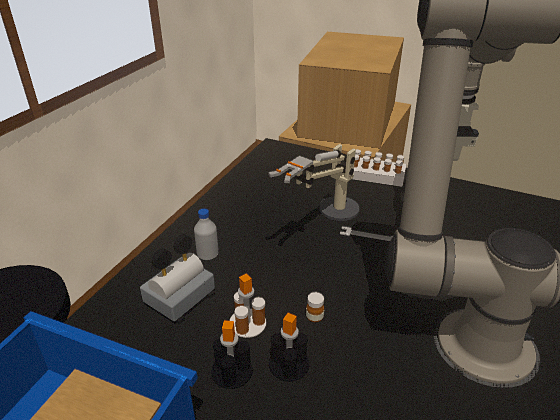

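View pics/top0.png

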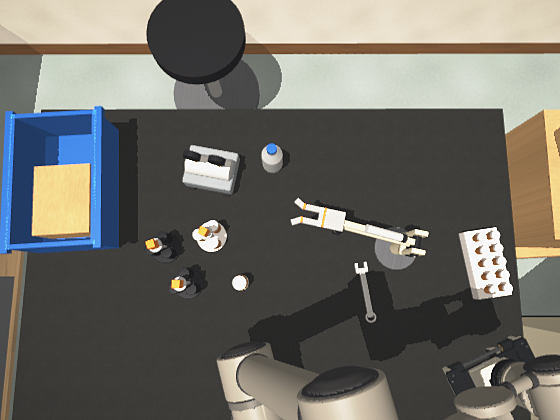

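```bash
python3 - <<'E'
import cv2
a=cv2.imread("pics/side0.png")[250:420,180:350]; b=cv2.imread("pics/top0.png")[180:350,120:290]
cv2.imwrite("pics/crop0.png",cv2.resize(cv2.hconcat([a,b]),(800,400),interpolation=cv2.INTER_CUBIC))
a=cv2.imread("pics/side0.png")[90:260,250:420]; b=cv2.imread("pics/top0.png")[150:320,290:460]
cv2.imwrite("pics/crop1.png",cv2.resize(cv2.hconcat([a,b]),(800,400),interpolation=cv2.INTER_CUBIC))
E
```

```text
(no output)
```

View pics/crop0.png

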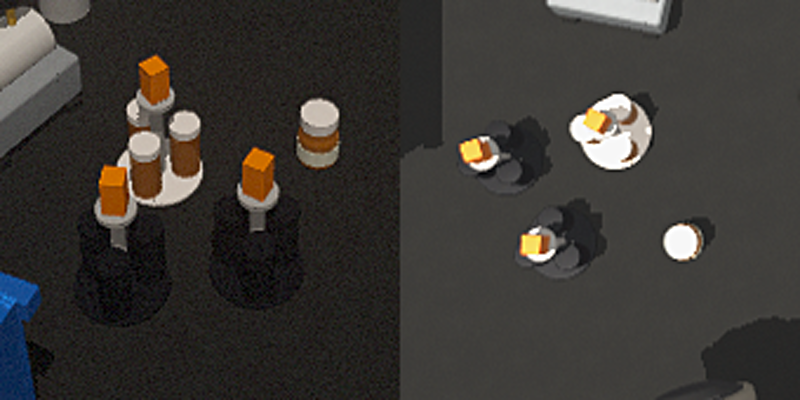

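View pics/crop1.png

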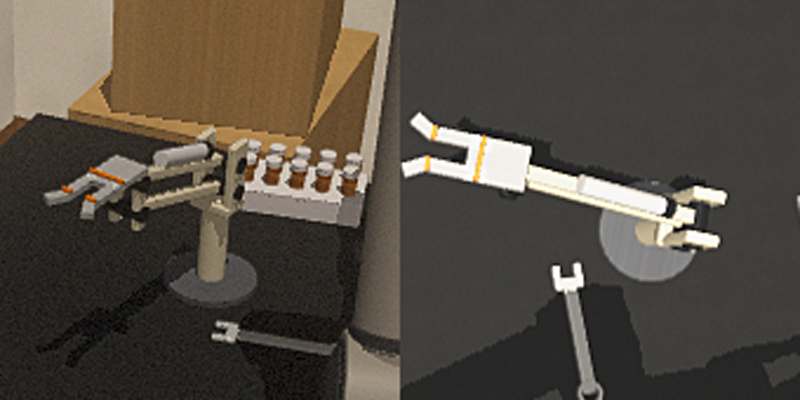

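The candidates (side / top pixels) are:
- Amber-cartridge carrier: (248,315) / (210,235)
- Black look-alikes: (229,361) / (160,246) and (288,352) / (185,284)
- Jar: (315,306) / (239,282)

The crop confirms that the one with amber cartridges and a white base is the carrier, at side (248,315) and top (210,235). The fork is at side (295,170) and top (325,218). Next I'll measure both.

```bash
cat > h.py <<'E'
import numpy as np, cv2
from scipy.optimize import least_squares, minimize
from workcell import manip
def cam(n):
    c=manip.calibration(n); f=210/np.tan(np.radians(c["vertical_fov"]/2))
    return np.array([[f,0,c["cx"]],[0,f,c["cy"]],[0,0,1]]),np.array(c["rvec"]),np.array(c["tvec"])
CAM={n:cam(n) for n in("side","top")}
def proj(n,P):
    K,r,t=CAM[n]; return cv2.projectPoints(np.asarray(P,float).reshape(-1,3),r,t,K,None)[0].reshape(-1,2)
def orange(im):  # RGB
    h=cv2.cvtColor(im,cv2.COLOR_RGB2HSV); return ((h[...,0]>=5)&(h[...,0]<=24)&(h[...,1]>150)&(h[...,2]>110))
def blobs(m,box):
    x0,y0,x1,y1=box; s=np.zeros_like(m); s[y0:y1,x0:x1]=m[y0:y1,x0:x1]
    n,l,st,c=cv2.connectedComponentsWithStats(s.astype(np.uint8)); return [(st[i,4],c[i],l==i) for i in range(1,n)]
def box(cx,cy,z0,z1,h,yaw):
    c,s=np.cos(yaw),np.sin(yaw)
    return [[cx+c*a-s*b,cy+s*a+c*b,z] for a in(-h,h) for b in(-h,h) for z in(z0,z1)]
def tri(a,b):
    f=lambda p:np.r_[proj("side",p)[0]-a,proj("top",p)[0]-b]
    r=least_squares(f,[500,0,100]); return r.x,r.fun
def soft(n,P,sc=8):
    hull=cv2.convexHull(((proj(n,P)+.5)*sc).astype(np.float32)).astype(np.int32)
    m=np.zeros((420*sc,560*sc),np.uint8); cv2.fillConvexPoly(m,hull,255)
    return cv2.resize(m,(560,420),interpolation=cv2.INTER_AREA)/255.
E
python3 - <<'E'
from h import *
S=cv2.imread("pics/side0.png")[:,:,::-1].copy();T=cv2.imread("pics/top0.png")[:,:,::-1].copy()
ms,mt=orange(S),orange(T)
for nm,m,b in(("side grip",ms,(232,270,260,302)),("top grip",mt,(194,222,215,245)),("side lips",ms,(265,150,325,190)),("top lips",mt,(290,190,350,240))):
    print(nm,[(int(k[0]),k[1].round(1)) for k in blobs(m,b)])
E
```

```text
side grip [(203, array([245.4, 283.4]))]
top grip [(57, array([203.6, 230.7])), (1, array([214., 232.])), (1, array([201., 234.])), (2, array([200.5, 240. ])), (1, array([204., 240.]))]
side lips [(29, array([295.3, 164.3])), (10, array([278. , 170.1])), (11, array([288., 174.]))]
top lips [(11, array([303.9, 205.8])), (32, array([323.3, 217.3])), (9, array([301.2, 218.4]))]
```

```bash
python3 - <<'E'
from h import *
S=cv2.imread("pics/side0.png")[:,:,::-1].copy();T=cv2.imread("pics/top0.png")[:,:,::-1].copy()
ms,mt=orange(S),orange(T)
gs=max(blobs(ms,(232,270,260,302)),key=lambda k:k[0]);gt=max(blobs(mt,(194,222,215,245)),key=lambda k:k[0])
p,e=tri(gs[1],gt[1]); print("grip tri",p.round(1),e.round(2))
def cost(v):
    B=box(v[0],v[1],111,153,11,v[2]); return np.abs(soft("side",B)-gs[2]).sum()+np.abs(soft("top",B)-gt[2]).sum()
best=[]
for yaw in np.arange(0,np.pi/2,.13):
    r=minimize(cost,[p[0],p[1],yaw],method="Nelder-Mead",options=dict(initial_simplex=[[p[0],p[1],yaw],[p[0]+6,p[1],yaw],[p[0],p[1]+6,yaw],[p[0],p[1],yaw+.15]],maxiter=80)); best.append((r.fun,*r.x))
for b in sorted(best)[:5]: print(np.round(b,3))
# stand
bS=blobs(ms,(265,150,325,190));bT=blobs(mt,(290,190,350,240))
def ex(b):
    b=sorted(b,key=lambda k:-k[0])[:3]; return b[0][1],(b[1][1]+b[2][1])/2,[b[1][1],b[2][1]]
rs,fs,f2s=ex(bS);rt,ft,f2t=ex(bT)
P,e1=tri(rs,rt);Q,e2=tri(fs,ft);print("rear",P.round(1),e1.round(2),"front",Q.round(1),e2.round(2))
def pts(v):
    c,s=np.cos(v[2]),np.sin(v[2]); g=lambda a,z:[v[0]+c*a,v[1]+s*a,z]; return g(-25.5,282),g(25.5,282)
def f(v):
    a,b=pts(v); return np.r_[proj("side",a)[0]-rs,proj("side",b)[0]-fs,proj("top",a)[0]-rt,proj("top",b)[0]-ft]
d=Q-P
r=least_squares(f,[(P[0]+Q[0])/2,(P[1]+Q[1])/2,np.arctan2(d[1],d[0])]);print("seat",r.x.round(3),r.fun.round(2))
v=r.x; st=[v[0]-278.2*np.cos(v[2]),v[1]-278.2*np.sin(v[2]),0];print("stand",np.round(st,1),"foot px",proj("side",st).round(1),proj("top",st).round(1))
for n,im in(("side",S),("top",T)):
    o=im.copy()
    for k in range(24):
        a=k*np.pi/12
        for q in proj(n,[[st[0]+65*np.cos(a),st[1]+65*np.sin(a),0]]): cv2.circle(o,tuple(int(x) for x in q.round()),0,(0,255,0),-1)
        b=sorted(best)[0]
        for q in proj(n,[[b[1]+46*np.cos(a),b[2]+46*np.sin(a),0]]): cv2.circle(o,tuple(int(x) for x in q.round()),0,(0,255,0),-1)
    cv2.polylines(o,[cv2.convexHull(proj(n,box(b[1],b[2],111,153,11,b[3])).round().astype(int))],True,(0,0,255),1)
    q=proj(n,[[v[0],v[1],280]])[0];cv2.circle(o,tuple(int(x) for x in q.round()),1,(255,0,0),-1)
    (x0,y0)=(180,100) if n=="side" else (170,150)
    cv2.imwrite(f"pics/fit_{n}.png",cv2.resize(o[y0:y0+240,x0:x0+270,::-1],(675,600),interpolation=cv2.INTER_NEAREST))
E
```

```text
grip tri [532.1 184.  132.6] [-0.74 -0.14  0.32  0.84]
[ 82.506 531.58  183.157   0.999]
[ 82.745 531.508 183.38    0.947]
[ 83.051 531.477 183.185   0.99 ]
[ 83.404 531.136 183.387   0.943]
[ 83.537 531.635 183.802   1.001]
rear [ 547.3 -129.8  282.3] [-0.6  -0.08  0.19  0.52] front [559.9 -80.3 282.2] [-0.6  -0.1   0.2   0.54]
seat [ 553.676 -105.114    1.323] [-0.62  0.   -0.6  -0.05  0.21  0.51  0.24  0.53]
stand [ 485.3 -374.8    0. ] foot px [[340.8 210.4]] [[394.  251.2]]
```

View pics/fit_side.png

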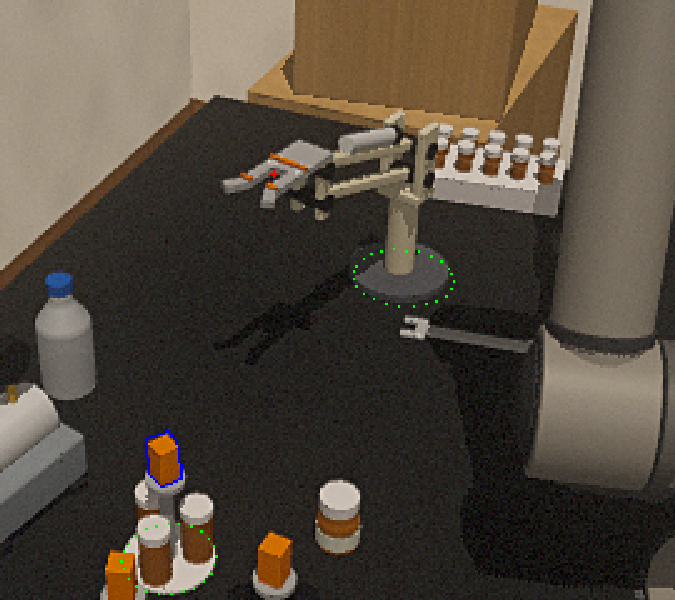

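View pics/fit_top.png

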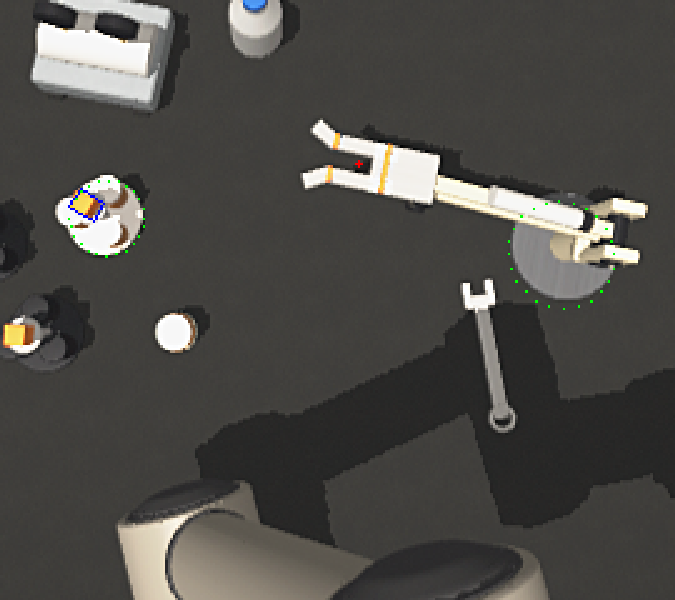

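```bash
python3 - <<'E'
import cv2
T=cv2.imread("pics/top0.png");S=cv2.imread("pics/side0.png")
a=cv2.convertScaleAbs(T[190:290,290:440],alpha=1.5);b=cv2.convertScaleAbs(S[130:230,265:375],alpha=1.5)
cv2.imwrite("pics/z1.png",cv2.resize(a,(780,520),interpolation=cv2.INTER_CUBIC));cv2.imwrite("pics/z2.png",cv2.resize(b,(660,600),interpolation=cv2.INTER_CUBIC))
E
```

```text
(no output)
```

View pics/z1.png

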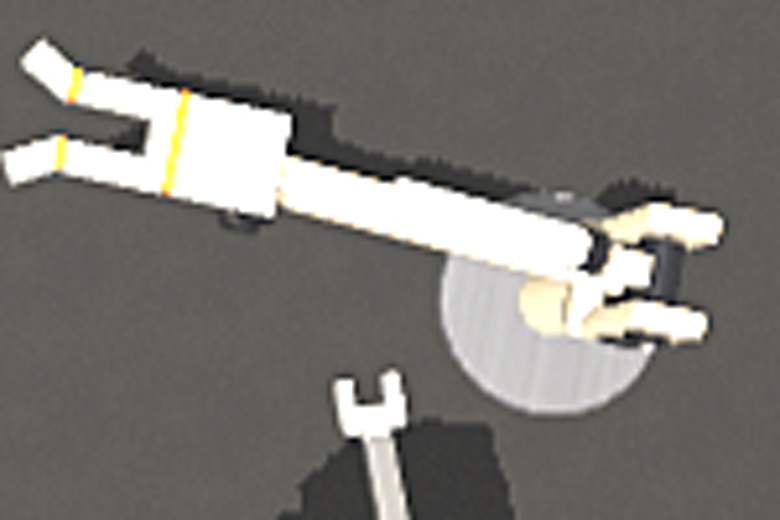

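View pics/z2.png

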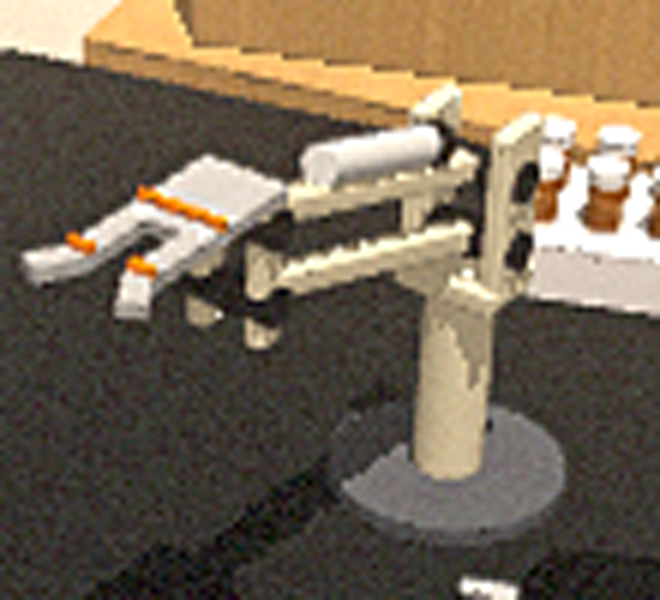

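```bash
python3 - <<'E'
from h import *
rs,fs,rt,ft=map(np.array,[(295.3,164.3),(283,172.05),(323.3,217.3),(302.5,212.1)])
for z in(6,8,10):
  def f(v):
    c,s=np.cos(v[2]),np.sin(v[2]); g=lambda a,z:[v[0]+c*a,v[1]+s*a,z]
    F=g(-278.2,z)
    return np.r_[proj("side",g(-25.5,282))[0]-rs,proj("side",g(25.5,282))[0]-fs,proj("top",g(-25.5,282))[0]-rt,proj("top",g(25.5,282))[0]-ft,(proj("side",F)[0]-(339.5,207.5))*.7,(proj("top",F)[0]-(395.5,248.8))*.7]
  r=least_squares(f,[553,-105,1.32],x_scale=[1,1,.01]);print(z,r.x.round(3),r.fun.round(2), (r.x[:2]-278.2*np.array([np.cos(r.x[2]),np.sin(r.x[2])])).round(1))
E
```

```text
6 [ 553.753 -105.317    1.346] [-0.75 -0.07 -0.41 -0.02  0.39  0.22  0.33  0.78 -0.22  0.41 -0.31  0.13] [ 491.8 -376.5]
8 [ 553.753 -105.187    1.345] [-0.76 -0.04 -0.44 -0.    0.33  0.23  0.28  0.76 -0.14  0.1  -0.22  0.17] [ 491.5 -376.3]
10 [ 553.754 -105.056    1.344] [-0.77 -0.01 -0.47  0.02  0.28  0.24  0.23  0.75 -0.06 -0.22 -0.14  0.22] [ 491.1 -376.1]
```

```bash
cat >> h.py <<'E'
from scipy.spatial.transform import Rotation as Rn
def st():
    s=manip.read_state(); R=Rn.from_rotvec(s["ee_rot"]).as_matrix(); return s,np.array(s["position"]),R
E
python3 - <<'E'
from h import *
s,p,R=st(); print(p.round(1));print(R.round(3)); print("jaw yaw",np.arctan2(R[1,2],R[0,2]),"y yaw",np.arctan2(R[1,1],R[0,1]))
S=cv2.imread("pics/side0.png")[:,:,::-1].copy();T=cv2.imread("pics/top0.png")[:,:,::-1].copy()
for a,b in(((215,315,245,345),(140,235,160,258)),((275,305,305,340),(165,270,190,295))):
    A=max(blobs(orange(S),a),key=lambda k:k[0]);B=max(blobs(orange(T),b),key=lambda k:k[0]);print("alike",tri(A[1],B[1])[0].round(0))
print("bottle",tri((205,222),(271,155))[0].round(0),"jar",tri((314.5,305),(239.5,282.5))[0].round(0))
E
```

```text
[ 209.2 -481.5  226.8]
[[-0.     0.917  0.398]
 [-0.     0.398 -0.917]
 [-1.    -0.     0.   ]]
jaw yaw -1.1609571740726148 y yaw 0.40983914832446594
alike [497. 325. 134.]
alike [392. 248. 128.]
bottle [757.   0. 115.] jar [392.  93.  40.]
```

```bash
cat >> h.py <<'E'
import json
def plan(target,n,dyaw=0.,start=None,R=None,ncall=None,via=None,quiet=False):
    """smooth rows from start to target (world mm), n rows; yaw change dyaw spread over first rows"""
    s,p,R0=st(); p=p if start is None else np.array(start,float); R=R0 if R is None else R
    pos=p.copy(); rows=[]
    tw=-np.degrees(dyaw)/n
    for k in range(1,n+1):
        u=k/n; u=u*u*(3-2*u) if n>3 else u
        q=p+(np.array(target)-p)*u
        if via is not None: q=q+np.array(via)*np.sin(np.pi*u)
        d=np.round(R.T@(q-pos)).astype(float); t=round(tw,1)
        pos=pos+R@d; R=R@Rn.from_rotvec([np.radians(t),0,0]).as_matrix()
        rows.append({"travel":[float(x/1000) for x in d],"twist":t})
    while len(rows)%10: rows.append({"travel":[0,0,0],"twist":0})
    if not quiet:
        for i in range(0,len(rows),10): print(json.dumps(rows[i:i+10]))
    print("end",pos.round(1),"jaw",np.arctan2(R[1,2],R[0,2]).round(3)); return pos,R
E
python3 - <<'E'
from h import *
plan([531.5,183.2,175],26,dyaw=-0.575+1.161,via=[20,0,60])
E
```

```text
[{"travel": [-0.001, 0.003, -0.002], "twist": -1.3}, {"travel": [-0.001, 0.008, -0.006], "twist": -1.3}, {"travel": [-0.003, 0.012, -0.008], "twist": -1.3}, {"travel": [-0.004, 0.018, -0.011], "twist": -1.3}, {"travel": [-0.004, 0.021, -0.013], "twist": -1.3}, {"travel": [-0.005, 0.026, -0.015], "twist": -1.3}, {"travel": [-0.005, 0.029, -0.016], "twist": -1.3}, {"travel": [-0.004, 0.031, -0.017], "twist": -1.3}, {"travel": [-0.005, 0.035, -0.018], "twist": -1.3}, {"travel": [-0.003, 0.036, -0.018], "twist": -1.3}]
[{"travel": [-0.001, 0.037, -0.018], "twist": -1.3}, {"travel": [-0.0, 0.039, -0.018], "twist": -1.3}, {"travel": [0.002, 0.039, -0.018], "twist": -1.3}, {"travel": [0.004, 0.038, -0.017], "twist": -1.3}, {"travel": [0.006, 0.038, -0.017], "twist": -1.3}, {"travel": [0.007, 0.038, -0.016], "twist": -1.3}, {"travel": [0.009, 0.035, -0.015], "twist": -1.3}, {"travel": [0.009, 0.034, -0.013], "twist": -1.3}, {"travel": [0.01, 0.032, -0.012], "twist": -1.3}, {"travel": [0.009, 0.029, -0.011], "twist": -1.3}]
[{"travel": [0.009, 0.026, -0.009], "twist": -1.3}, {"travel": [0.007, 0.023, -0.007], "twist": -1.3}, {"travel": [0.007, 0.018, -0.005], "twist": -1.3}, {"travel": [0.005, 0.014, -0.004], "twist": -1.3}, {"travel": [0.003, 0.009, -0.002], "twist": -1.3}, {"travel": [0.001, 0.003, -0.001], "twist": -1.3}, {"travel": [0, 0, 0], "twist": 0}, {"travel": [0, 0, 0], "twist": 0}, {"travel": [0, 0, 0], "twist": 0}, {"travel": [0, 0, 0], "twist": 0}]
end [531.7 183.6 174.7] jaw -0.571
```

carry_out(
  rows=[
    {"travel": [-0.001, 0.003, -0.002], "twist": -1.3},
    {"travel": [-0.001, 0.008, -0.006], "twist": -1.3},
    {"travel": [-0.003, 0.012, -0.008], "twist": -1.3},
    {"travel": [-0.004, 0.018, -0.011], "twist": -1.3},
    {"travel": [-0.004, 0.021, -0.013], "twist": -1.3},
    {"travel": [-0.005, 0.026, -0.015], "twist": -1.3},
    {"travel": [-0.005, 0.029, -0.016], "twist": -1.3},
    {"travel": [-0.004, 0.031, -0.017], "twist": -1.3},
    {"travel": [-0.005, 0.035, -0.018], "twist": -1.3},
    {"travel": [-0.003, 0.036, -0.018], "twist": -1.3},
  ],
)

```text
time_s: 1.7
position: [333.4, -259.8, 262.4]
ee_rot: [0.727, 1.445, -0.727]
wrist_force: [0.4, -0.0, 0.1]
finger_gap: 92.2
```

carry_out(
  rows=[
    {"travel": [-0.001, 0.037, -0.018], "twist": -1.3},
    {"travel": [0, 0.039, -0.018], "twist": -1.3},
    {"travel": [0.002, 0.039, -0.018], "twist": -1.3},
    {"travel": [0.004, 0.038, -0.017], "twist": -1.3},
    {"travel": [0.006, 0.038, -0.017], "twist": -1.3},
    {"travel": [0.007, 0.038, -0.016], "twist": -1.3},
    {"travel": [0.009, 0.035, -0.015], "twist": -1.3},
    {"travel": [0.009, 0.034, -0.013], "twist": -1.3},
    {"travel": [0.01, 0.032, -0.012], "twist": -1.3},
    {"travel": [0.009, 0.029, -0.011], "twist": -1.3},
  ],
)

```text
time_s: 2.7
position: [495.5, 95.9, 206.6]
ee_rot: [0.551, 1.499, -0.55]
wrist_force: [-0.2, 0.1, 0.2]
finger_gap: 92.0
```

carry_out(
  rows=[
    {"travel": [0.009, 0.026, -0.009], "twist": -1.3},
    {"travel": [0.007, 0.023, -0.007], "twist": -1.3},
    {"travel": [0.007, 0.018, -0.005], "twist": -1.3},
    {"travel": [0.005, 0.014, -0.004], "twist": -1.3},
    {"travel": [0.003, 0.009, -0.002], "twist": -1.3},
    {"travel": [0.001, 0.003, -0.001], "twist": -1.3},
    {"travel": [0, 0, 0], "twist": 0},
    {"travel": [0, 0, 0], "twist": 0},
    {"travel": [0, 0, 0], "twist": 0},
    {"travel": [0, 0, 0], "twist": 0},
  ],
)

```text
time_s: 3.7
position: [531.8, 183.1, 175.0]
ee_rot: [0.448, 1.523, -0.448]
wrist_force: [-0.6, 0.1, 1.3]
finger_gap: 91.7
```

```bash
python3 - <<'E'
from h import *
s,p,R=st();print(s["time_s"],p.round(1),np.arctan2(R[1,2],R[0,2]),s["joint_pos"].round(2))
ims=[]
for n in("side","top"):
    im=manip.capture(n)
    for q in proj(n,[p,[531.5,183.2,153]]): cv2.circle(im,tuple(int(x) for x in q.round()),1,(0,255,0),-1)
    (x0,y0)=(160,190) if n=="side" else (120,140)
    ims.append(cv2.resize(im[y0:y0+170,x0:x0+170,::-1],(400,400),interpolation=cv2.INTER_CUBIC))
cv2.imwrite("pics/pre.png",cv2.hconcat(ims))
E
```

```text
3.7 [531.8 183.1 175. ] -0.5719699349732723 [ 0.2   0.45  1.5  -0.    1.19  0.77]
```

View pics/pre.png

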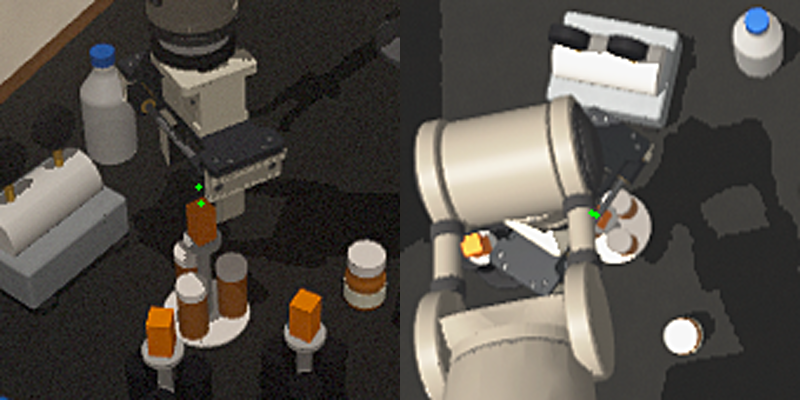

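The picture shows the open gripper centred over the carrier's grip, which is at side crop pixel (200,205). I'll lower it 59 mm.

carry_out(
  rows=[
    {"travel": [0.003, 0, 0], "twist": 0},
    {"travel": [0.008, 0, 0], "twist": 0},
    {"travel": [0.01, 0, 0], "twist": 0},
    {"travel": [0.01, 0, 0], "twist": 0},
    {"travel": [0.01, 0, 0], "twist": 0},
    {"travel": [0.009, 0, 0], "twist": 0},
    {"travel": [0.006, 0, 0], "twist": 0},
    {"travel": [0.003, 0, 0], "twist": 0},
    {"travel": [0, 0, 0], "twist": 0},
    {"travel": [0, 0, 0], "twist": 0},
  ],
)

```text
time_s: 4.8
position: [532.0, 183.6, 116.0]
ee_rot: [0.448, 1.523, -0.447]
wrist_force: [0.5, 0.2, -0.1]
finger_gap: 91.8
```

carry_out(
  rows=[
    {"travel": [0, 0, 0], "twist": 0},
    {"travel": [0, 0, 0], "twist": 0},
    {"travel": [0, 0, 0], "twist": 0},
    {"travel": [0, 0, 0], "twist": 0},
    {"travel": [0, 0, 0], "twist": 0},
    {"travel": [0, 0, 0], "twist": 0},
    {"travel": [0, 0, 0], "twist": 0},
    {"travel": [0, 0, 0], "twist": 0},
    {"travel": [0, 0, 0], "twist": 0},
    {"travel": [0, 0, 0], "twist": 0},
  ],
  gripper=1,
)

```text
time_s: 5.8
position: [531.5, 183.4, 115.5]
ee_rot: [0.447, 1.524, -0.448]
wrist_force: [-1.1, -0.7, -1.4]
finger_gap: 21.8
```

```bash
python3 - <<'E'
from h import *
s,p,R=st();print(s["time_s"],p.round(1),s["wrist_force"],s["ft_torque"],s["finger_gap"],np.arctan2(R[1,2],R[0,2]))
E
```

```text
5.8 [531.5 183.4 115.5] [-1.11225455 -0.73041991 -1.35925477] [-0.09207685 -0.21888127 -0.04949027] 21.75691807553133 -0.5711086388852796
```

carry_out(
  rows=[
    {"travel": [-0.002, 0, 0], "twist": 0},
    {"travel": [-0.006, 0, 0], "twist": 0},
    {"travel": [-0.012, 0, 0], "twist": 0},
    {"travel": [-0.018, 0, 0], "twist": 0},
    {"travel": [-0.022, 0, 0], "twist": 0},
    {"travel": [-0.022, 0, 0], "twist": 0},
    {"travel": [-0.018, 0, 0], "twist": 0},
    {"travel": [-0.012, 0, 0], "twist": 0},
    {"travel": [-0.006, 0, 0], "twist": 0},
    {"travel": [-0.002, 0, 0], "twist": 0},
  ],
)

```text
time_s: 6.8
position: [531.7, 183.6, 236.2]
ee_rot: [0.448, 1.523, -0.447]
wrist_force: [0.1, -0.0, -3.6]
finger_gap: 22.1
```

carry_out(
  rows=[
    {"travel": [-0.004, 0, 0], "twist": 0},
    {"travel": [-0.012, 0, 0], "twist": 0},
    {"travel": [-0.02, 0, 0], "twist": 0},
    {"travel": [-0.02, 0, 0], "twist": 0},
    {"travel": [-0.012, 0, 0], "twist": 0},
    {"travel": [-0.004, 0, 0], "twist": 0},
    {"travel": [0, 0, 0], "twist": 0},
    {"travel": [0, 0, 0], "twist": 0},
    {"travel": [0, 0, 0], "twist": 0},
    {"travel": [0, 0, 0], "twist": 0},
  ],
)

```text
time_s: 7.8
position: [531.4, 183.5, 306.9]
ee_rot: [0.447, 1.525, -0.448]
wrist_force: [-0.0, -0.1, -4.3]
finger_gap: 21.8
```

```bash
python3 - <<'E'
from h import *
s,p,R=st();print(s["time_s"],p.round(1),s["wrist_force"],s["ft_torque"],s["finger_gap"],np.arctan2(R[1,2],R[0,2]))
im=manip.capture("side");cv2.imwrite("pics/lift.png",im[:,:,::-1])
s,p,R=st();print(s["wrist_force"])
plan([573,-22,303],14)
E
```

```text
7.8 [531.4 183.5 306.9] [-0.04141008 -0.06753181 -4.30280817] [-0.02428542 -0.08243373  0.03811372] 21.751428870917604 -0.5710796343256197
[ 0.67586183 -0.32415045 -3.8628933 ]
[{"travel": [0.0, -0.002, 0.002], "twist": -0.0}, {"travel": [0.0, -0.006, 0.006], "twist": -0.0}, {"travel": [0.0, -0.01, 0.009], "twist": -0.0}, {"travel": [0.001, -0.012, 0.012], "twist": -0.0}, {"travel": [0.0, -0.014, 0.014], "twist": -0.0}, {"travel": [0.001, -0.015, 0.014], "twist": -0.0}, {"travel": [0.0, -0.016, 0.016], "twist": -0.0}, {"travel": [0.0, -0.016, 0.016], "twist": -0.0}, {"travel": [0.001, -0.016, 0.014], "twist": -0.0}, {"travel": [0.0, -0.014, 0.014], "twist": -0.0}]
[{"travel": [0.001, -0.012, 0.012], "twist": -0.0}, {"travel": [-0.0, -0.009, 0.009], "twist": -0.0}, {"travel": [0.0, -0.006, 0.006], "twist": -0.0}, {"travel": [0.0, -0.003, 0.002], "twist": -0.0}, {"travel": [0, 0, 0], "twist": 0}, {"travel": [0, 0, 0], "twist": 0}, {"travel": [0, 0, 0], "twist": 0}, {"travel": [0, 0, 0], "twist": 0}, {"travel": [0, 0, 0], "twist": 0}, {"travel": [0, 0, 0], "twist": 0}]
end [572.7 -22.4 303.1] jaw -0.571
```

View pics/lift.png

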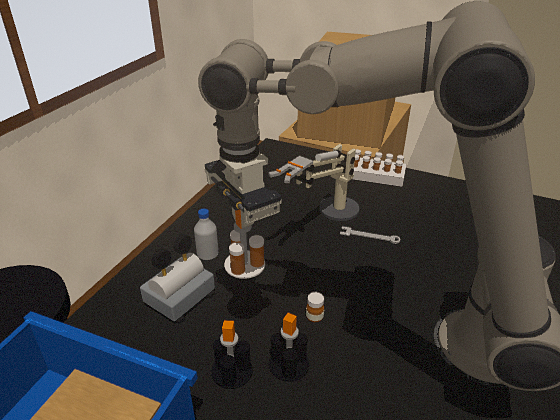

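The amber carrier is lifted in the gripper at side (245,250), upright and about 4 N. Both black look-alikes are still in place. I'll move it to just in front of the slot mouth.

carry_out(
  rows=[
    {"travel": [0, -0.002, 0.002], "twist": 0},
    {"travel": [0, -0.006, 0.006], "twist": 0},
    {"travel": [0, -0.01, 0.009], "twist": 0},
    {"travel": [0.001, -0.012, 0.012], "twist": 0},
    {"travel": [0, -0.014, 0.014], "twist": 0},
    {"travel": [0.001, -0.015, 0.014], "twist": 0},
    {"travel": [0, -0.016, 0.016], "twist": 0},
    {"travel": [0, -0.016, 0.016], "twist": 0},
    {"travel": [0.001, -0.016, 0.014], "twist": 0},
    {"travel": [0, -0.014, 0.014], "twist": 0},
  ],
)

```text
time_s: 8.85
position: [564.6, 16.2, 304.6]
ee_rot: [0.448, 1.524, -0.449]
wrist_force: [0.8, -0.1, -3.2]
finger_gap: 21.5
```

carry_out(
  rows=[
    {"travel": [0.001, -0.012, 0.012], "twist": 0},
    {"travel": [0, -0.009, 0.009], "twist": 0},
    {"travel": [0, -0.006, 0.006], "twist": 0},
    {"travel": [0, -0.003, 0.002], "twist": 0},
    {"travel": [0, 0, 0], "twist": 0},
    {"travel": [0, 0, 0], "twist": 0},
    {"travel": [0, 0, 0], "twist": 0},
    {"travel": [0, 0, 0], "twist": 0},
    {"travel": [0, 0, 0], "twist": 0},
    {"travel": [0, 0, 0], "twist": 0},
  ],
)

```text
time_s: 9.85
position: [572.9, -22.1, 303.7]
ee_rot: [0.447, 1.524, -0.447]
wrist_force: [0.8, -0.1, -3.8]
finger_gap: 21.7
```

```bash
cat > look.py <<'E'
from h import *
import sys
s,p,R=st();print(s["time_s"],p.round(1),s["wrist_force"].round(2),s["ft_torque"].round(2),round(s["finger_gap"],1))
seat=np.array([553.7,-105.1,280]);c,sn=np.cos(1.345),np.sin(1.345)
d=p-seat; print("along",(d[0]*c+d[1]*sn).round(1),"lat",(-d[0]*sn+d[1]*c).round(1),"collar dz",(d[2]-10.5).round(1))
ims=[]
for n in("side","top"):
    im=manip.capture(n); cv2.imwrite(f"pics/{n}_{sys.argv[1]}.png",im[:,:,::-1])
    (x0,y0)=(225,110) if n=="side" else (250,150)
    ims.append(cv2.resize(im[y0:y0+120,x0:x0+120,::-1],(400,400),interpolation=cv2.INTER_CUBIC))
cv2.imwrite(f"pics/look_{sys.argv[1]}.png",cv2.convertScaleAbs(cv2.hconcat(ims),alpha=1.3))
E
python3 look.py a
```

```text
9.85 [572.9 -22.1 303.7] [ 0.8  -0.12 -3.82] [-0.06 -0.03  0.02] 21.7
along 85.2 lat -0.1 collar dz 13.2
```

View pics/look_a.png

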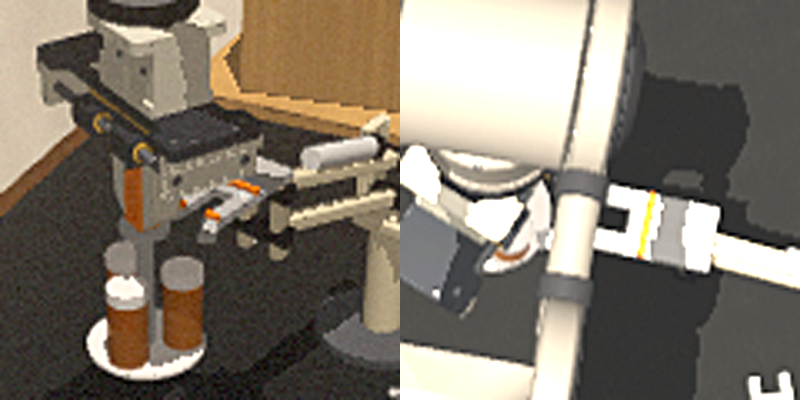

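```bash
python3 - <<'E'
from h import *
S=cv2.imread("pics/side_a.png")[:,:,::-1].copy()
p=np.array([572.9,-22.1,303.7]); b=p-[0,0,115.5]
for z in(104,108,95,85,0): print(z,proj("side",b+[0,0,z])[0].round(1))
for yy in range(176,200,3): print(yy,S[yy,255:285].astype(int).sum(1)//3)
print([(k[0],k[1].round(1)) for k in blobs(orange(S),(275,150,325,190))])
g=[S[yy,x] for yy in range(160,180,4) for x in()]
# lateral sensitivity
for d in([10,0,0],[0,10,0]): print(d,(proj("side",b+[0,0,95]+np.array(d))-proj("side",b+[0,0,95]))[0].round(2),(proj("top",b+[0,0,95]+np.array(d))-proj("top",b+[0,0,95]))[0].round(2))
E
python3 - <<'E'
import cv2
S=cv2.imread("pics/side_a.png")[140:240,245:325];cv2.imwrite("pics/z3.png",cv2.resize(cv2.convertScaleAbs(S,alpha=1.6),(480,600),interpolation=cv2.INTER_CUBIC))
E
```

```text
104 [267.6 178.2]
108 [267.6 176.8]
95 [267.7 181.3]
85 [267.7 184.7]
0 [268.1 212.7]
176 [34 41 39 45 33 50 86 79 71 58 60 59 64 89 89 81 87 81 77 75 77 46 37 35
 21 35 36 35 34 35]
179 [41 42 37 36 29 44 77 75 75 81 76 63 66 63 72 75 77 75 80 72 70 37 34 40
 34 38 39 38 42 41]
182 [35 30 34 34 46 71 69 90 99 80 84 81 80 81 75 84 52 50 30 25 46 37 41 42
 39 42 37 38 36 70]
185 [ 42  52 107 102 102 101  99 102 101 102  95  74  77  78  79  82  42  32
  41  38  38  36  36  32  24  39  33  42  38  32]
188 [ 26  65  99 100 105 107 107 103 104 111  97  72  82  78  78  80  46  30
  39  71 110 104 105 102 104 101 102 103 111  94]
191 [ 37  34  39  82  97 100 100 102 108  97  89  69  79  77  76  80  34  25
  88 104  99  97 100  99 102 101  99  99 100 103]
194 [ 39  26 139 206 197 196 192 199 198 199 205 115  94  96  78  81  53  37
  65 100 106 101 108 111 107 104 101 107 105 100]
197 [ 28  49 196 198 194 192 192 189 191 191 193 198 209  98  82  78  52  30
  31  46  33  46  50  68  72  75  65  50  48  41]
[(np.int32(18), array([297.8, 165.4])), (np.int32(2), array([279.5, 170.5])), (np.int32(10), array([288.2, 174.1]))]
[10, 0, 0] [-3.62 -0.9 ] [-0.01 -4.1 ]
[0, 10, 0] [-1.81  1.93] [-4.17  0.01]
```

View pics/z3.png

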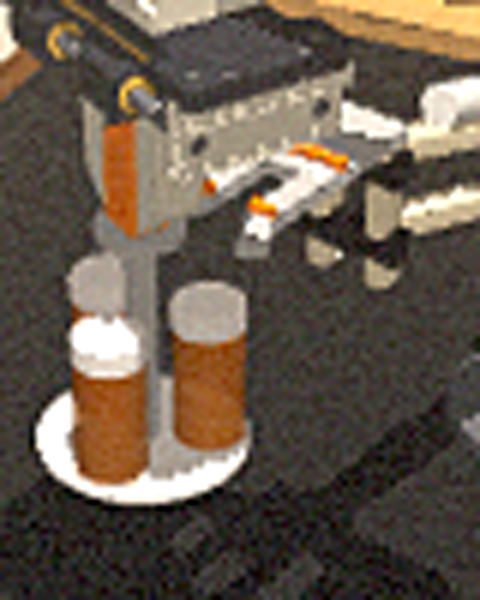

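Collar and lips show the same small pixel bias (about +0.5 px), so the relative alignment is good. The collar is at side (268,179), 13 mm above the fork top and in line with the slot. I'll slide it in.

```bash
python3 - <<'E'
from h import *
plan([553.7,-105.1,303],18)
E
```

```text
[{"travel": [0.0, -0.001, 0.0], "twist": -0.0}, {"travel": [0.0, -0.002, 0.001], "twist": -0.0}, {"travel": [0.0, -0.003, 0.001], "twist": -0.0}, {"travel": [0.0, -0.004, 0.002], "twist": -0.0}, {"travel": [0.0, -0.005, 0.001], "twist": -0.0}, {"travel": [0.0, -0.006, 0.002], "twist": -0.0}, {"travel": [0.0, -0.006, 0.003], "twist": -0.0}, {"travel": [0.0, -0.006, 0.002], "twist": -0.0}, {"travel": [0.0, -0.007, 0.002], "twist": -0.0}, {"travel": [0.0, -0.007, 0.003], "twist": -0.0}]
[{"travel": [0.0, -0.006, 0.002], "twist": -0.0}, {"travel": [0.001, -0.006, 0.002], "twist": -0.0}, {"travel": [-0.0, -0.006, 0.002], "twist": -0.0}, {"travel": [-0.0, -0.005, 0.002], "twist": -0.0}, {"travel": [-0.0, -0.004, 0.001], "twist": -0.0}, {"travel": [-0.0, -0.003, 0.002], "twist": -0.0}, {"travel": [-0.0, -0.002, 0.0], "twist": -0.0}, {"travel": [-0.0, -0.001, 0.001], "twist": -0.0}, {"travel": [0, 0, 0], "twist": 0}, {"travel": [0, 0, 0], "twist": 0}]
end [ 554.1 -105.3  302.7] jaw -0.571
```

carry_out(
  rows=[
    {"travel": [0, -0.001, 0], "twist": 0},
    {"travel": [0, -0.002, 0.001], "twist": 0},
    {"travel": [0, -0.003, 0.001], "twist": 0},
    {"travel": [0, -0.004, 0.002], "twist": 0},
    {"travel": [0, -0.005, 0.001], "twist": 0},
    {"travel": [0, -0.006, 0.002], "twist": 0},
    {"travel": [0, -0.006, 0.003], "twist": 0},
    {"travel": [0, -0.006, 0.002], "twist": 0},
    {"travel": [0, -0.007, 0.002], "twist": 0},
    {"travel": [0, -0.007, 0.003], "twist": 0},
  ],
)

```text
time_s: 10.95
position: [561.6, -71.8, 303.7]
ee_rot: [0.447, 1.524, -0.448]
wrist_force: [-0.1, -0.6, -3.4]
finger_gap: 21.8
```

```bash
python3 look.py b
```

```text
10.95 [561.6 -71.8 303.7] [-0.06 -0.56 -3.4 ] [-0.01  0.01 -0.01] 21.8
along 34.3 lat -0.2 collar dz 13.2
```

View pics/look_b.png

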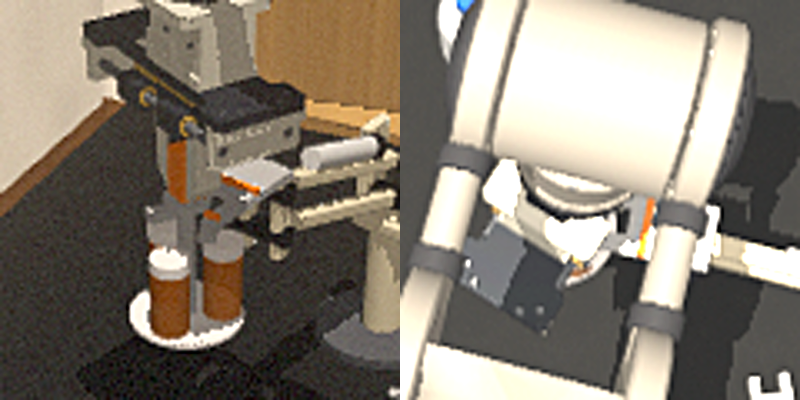

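The neck has entered the slot and the forces show no contact. I'll carry on to the seat.

carry_out(
  rows=[
    {"travel": [0, -0.006, 0.002], "twist": 0},
    {"travel": [0.001, -0.006, 0.002], "twist": 0},
    {"travel": [0, -0.006, 0.002], "twist": 0},
    {"travel": [0, -0.005, 0.002], "twist": 0},
    {"travel": [0, -0.004, 0.001], "twist": 0},
    {"travel": [0, -0.003, 0.002], "twist": 0},
    {"travel": [0, -0.002, 0], "twist": 0},
    {"travel": [0, -0.001, 0.001], "twist": 0},
    {"travel": [0, 0, 0], "twist": 0},
    {"travel": [0, 0, 0], "twist": 0},
  ],
)

```text
time_s: 12.05
position: [554.1, -105.2, 302.7]
ee_rot: [0.447, 1.524, -0.447]
wrist_force: [-0.8, -0.2, -4.2]
finger_gap: 21.9
```

```bash
python3 look.py c
```

```text
12.05 [ 554.1 -105.2  302.7] [-0.77 -0.25 -4.24] [-0.02 -0.02  0.03] 21.9
along -0.0 lat -0.4 collar dz 12.2
```

View pics/look_c.png

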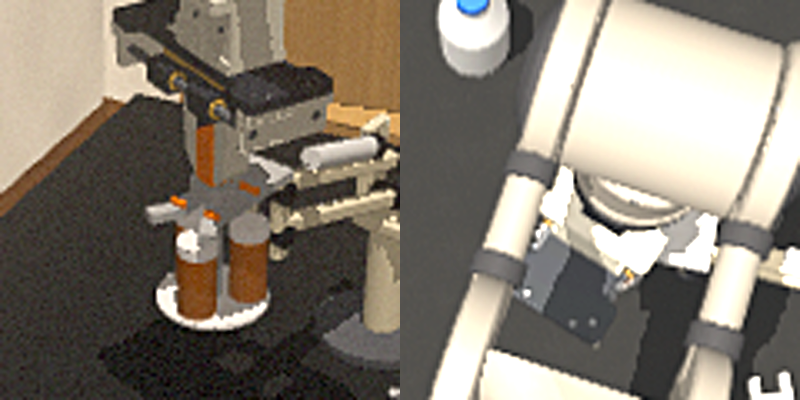

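```bash
cat > weigh.py <<'E'
from h import *
import sys
F=[];M=[]
for i in range(int(sys.argv[1])):
    manip.capture("side"); s,p,R=st(); F.append(s["wrist_force"]);M.append(s["ft_torque"])
F=np.array(F);M=np.array(M);print(s["time_s"],p.round(2),"F",F.mean(0).round(2),"sd",F.std(0).round(2),"M",M.mean(0).round(3))
E
python3 weigh.py 20
```

```text
13.15 [ 554.06 -105.34  302.72] F [ 0.04  0.04 -3.98] sd [0.34 0.48 0.61] M [-0.031 -0.04  -0.003]
```

carry_out(
  rows=[
    {"travel": [0.001, 0, 0], "twist": 0},
    {"travel": [0.001, 0, 0], "twist": 0},
    {"travel": [0.002, 0, 0], "twist": 0},
    {"travel": [0.002, 0, 0], "twist": 0},
    {"travel": [0.002, 0, 0], "twist": 0},
    {"travel": [0.001, 0, 0], "twist": 0},
    {"travel": [0.001, 0, 0], "twist": 0},
    {"travel": [0, 0, 0], "twist": 0},
    {"travel": [0, 0, 0], "twist": 0},
    {"travel": [0, 0, 0], "twist": 0},
  ],
)

```text
time_s: 14.15
position: [554.1, -105.3, 292.8]
ee_rot: [0.447, 1.524, -0.447]
wrist_force: [-0.5, 0.3, -3.5]
finger_gap: 21.8
```

```bash
python3 weigh.py 4
```

```text
14.35 [ 554.07 -105.35  292.78] F [ 0.09 -0.13 -3.75] sd [0.27 0.48 0.13] M [-0.014 -0.042 -0.007]
```

carry_out(
  rows=[
    {"travel": [0.0005, 0, 0], "twist": 0},
    {"travel": [0.0005, 0, 0], "twist": 0},
    {"travel": [0.0005, 0, 0], "twist": 0},
    {"travel": [0.0005, 0, 0], "twist": 0},
    {"travel": [0.0005, 0, 0], "twist": 0},
    {"travel": [0.0005, 0, 0], "twist": 0},
    {"travel": [0, 0, 0], "twist": 0},
    {"travel": [0, 0, 0], "twist": 0},
    {"travel": [0, 0, 0], "twist": 0},
    {"travel": [0, 0, 0], "twist": 0},
  ],
)

```text
time_s: 15.35
position: [554.1, -105.2, 289.8]
ee_rot: [0.447, 1.524, -0.447]
wrist_force: [-1.0, 1.5, -1.0]
finger_gap: 22.2
```

```bash
python3 weigh.py 6
```

```text
15.65 [ 554.12 -105.3   289.74] F [-0.07  1.07 -1.15] sd [0.25 0.61 0.46] M [ 0.231 -0.074  0.004]
```

Contact is made and the arm is starting to take the load. I'll let it sink along its arc, which moves outward as it goes down.

carry_out(
  rows=[
    {"travel": [0.001, 0.0005, -0.0002], "twist": 0},
    {"travel": [0.001, 0.0003, -0.0001], "twist": 0},
    {"travel": [0.001, 0.0003, -0.0001], "twist": 0},
    {"travel": [0.001, 0.0003, -0.0001], "twist": 0},
    {"travel": [0.001, 0.0003, -0.0001], "twist": 0},
    {"travel": [0.001, 0.0003, -0.0001], "twist": 0},
    {"travel": [0.001, 0.0003, -0.0001], "twist": 0},
    {"travel": [0.001, 0.0003, -0.0001], "twist": 0},
    {"travel": [0.001, 0.0002, -0.0001], "twist": 0},
    {"travel": [0.001, 0.0002, -0.0001], "twist": 0},
  ],
)

```text
time_s: 16.65
position: [554.8, -102.3, 279.7]
ee_rot: [0.447, 1.524, -0.448]
wrist_force: [-0.4, -1.3, -0.6]
finger_gap: 22.1
```

```bash
python3 weigh.py 8
```

```text
17.05 [ 554.78 -102.29  279.76] F [ 0.06 -1.45 -1.3 ] sd [0.45 0.45 0.16] M [-0.237 -0.072 -0.021]
```

carry_out(
  rows=[
    {"travel": [0.0012, 0, 0], "twist": 0},
    {"travel": [0.0012, 0.0002, -0.0001], "twist": 0},
    {"travel": [0.0012, 0.0002, -0.0001], "twist": 0},
    {"travel": [0.0012, 0.0002, -0.0001], "twist": 0},
    {"travel": [0.0012, 0.0002, -0.0001], "twist": 0},
    {"travel": [0.0012, 0.0002, -0.0001], "twist": 0},
    {"travel": [0.0012, 0.0002, -0.0001], "twist": 0},
    {"travel": [0.0012, 0.0002, -0.0001], "twist": 0},
    {"travel": [0.0012, 0.0002, -0.0001], "twist": 0},
    {"travel": [0.0012, 0.0002, -0.0001], "twist": 0},
  ],
)

```text
time_s: 18.05
position: [555.0, -100.2, 267.7]
ee_rot: [0.447, 1.524, -0.447]
wrist_force: [1.0, 2.1, -0.2]
finger_gap: 21.5
```

```bash
python3 weigh.py 8
```

```text
18.45 [ 554.99 -100.24  267.78] F [ 0.94  1.53 -0.42] sd [0.68 0.42 0.52] M [ 0.227 -0.249  0.013]
```

carry_out(
  rows=[
    {"travel": [0.0008, 0.0002, -0.0001], "twist": 0},
    {"travel": [0.0008, 0.0002, 0], "twist": 0},
    {"travel": [0.0008, 0.0002, -0.0001], "twist": 0},
    {"travel": [0.0008, 0.0002, 0], "twist": 0},
    {"travel": [0.0008, 0.0002, -0.0001], "twist": 0},
    {"travel": [0.0008, 0.0001, 0], "twist": 0},
    {"travel": [0.0006, 0.0001, -0.0001], "twist": 0},
    {"travel": [0.0004, 0.0001, 0], "twist": 0},
    {"travel": [0.0002, 0, 0], "twist": 0},
    {"travel": [0, 0, 0], "twist": 0},
  ],
)

```text
time_s: 19.45
position: [555.2, -99.1, 261.7]
ee_rot: [0.447, 1.524, -0.448]
wrist_force: [-0.1, -1.1, 0.1]
finger_gap: 22.3
```

```bash
python3 weigh.py 10
```

```text
19.95 [555.32 -98.96 261.71] F [-0.56 -1.53 -0.61] sd [0.36 0.34 0.52] M [-0.304 -0.012 -0.023]
```

carry_out(
  rows=[
    {"travel": [0.0008, 0, 0], "twist": 0},
    {"travel": [0.0008, 0.0001, 0], "twist": 0},
    {"travel": [0.0008, 0.0001, 0], "twist": 0},
    {"travel": [0.0008, 0.0001, -0.0001], "twist": 0},
    {"travel": [0.0008, 0.0001, 0], "twist": 0},
    {"travel": [0.0006, 0.0001, -0.0001], "twist": 0},
    {"travel": [0.0004, 0, 0], "twist": 0},
    {"travel": [0, 0, 0], "twist": 0},
    {"travel": [0, 0, 0], "twist": 0},
    {"travel": [0, 0, 0], "twist": 0},
  ],
)

```text
time_s: 20.95
position: [555.5, -98.2, 256.7]
ee_rot: [0.448, 1.524, -0.447]
wrist_force: [-0.3, 0.7, 0.4]
finger_gap: 22.1
```

```bash
python3 weigh.py 14
```

```text
21.65 [555.48 -98.34 256.72] F [-0.19  1.38 -0.07] sd [0.44 0.69 0.45] M [ 0.24  -0.066  0.017]
```

carry_out(
  rows=[
    {"travel": [0.0006, 0.0001, 0], "twist": 0},
    {"travel": [0.0006, 0.0001, 0], "twist": 0},
    {"travel": [0.0006, 0.0001, -0.0001], "twist": 0},
    {"travel": [0.0005, 0.0001, 0], "twist": 0},
    {"travel": [0.0004, 0.0001, 0], "twist": 0},
    {"travel": [0.0003, 0.0001, -0.0001], "twist": 0},
    {"travel": [0, 0, 0], "twist": 0},
    {"travel": [0, 0, 0], "twist": 0},
    {"travel": [0, 0, 0], "twist": 0},
    {"travel": [0, 0, 0], "twist": 0},
  ],
)

```text
time_s: 22.65
position: [555.6, -97.9, 253.7]
ee_rot: [0.447, 1.524, -0.448]
wrist_force: [-0.2, 0.4, -0.2]
finger_gap: 22.0
```

```bash
python3 weigh.py 20
```

```text
23.65 [555.59 -97.86 253.69] F [-0.31 -0.4  -0.14] sd [0.57 0.56 0.51] M [-0.103 -0.015 -0.001]
```

carry_out(
  rows=[
    {"travel": [0.0003, 0, 0], "twist": 0},
    {"travel": [0.0003, 0, 0], "twist": 0},
    {"travel": [0.0003, 0, 0], "twist": 0},
    {"travel": [0.0003, 0, 0], "twist": 0},
    {"travel": [0.0003, 0, 0], "twist": 0},
    {"travel": [0, 0, 0], "twist": 0},
    {"travel": [0, 0, 0], "twist": 0},
    {"travel": [0, 0, 0], "twist": 0},
    {"travel": [0, 0, 0], "twist": 0},
    {"travel": [0, 0, 0], "twist": 0},
  ],
)

```text
time_s: 24.65
position: [555.6, -97.7, 252.2]
ee_rot: [0.447, 1.524, -0.447]
wrist_force: [-0.1, -0.5, -0.4]
finger_gap: 21.7
```

```bash
python3 weigh.py 30; python3 look.py d
```

```text
26.15 [555.63 -97.75 252.23] F [-0.07  0.49 -0.02] sd [0.49 0.52 0.41] M [ 0.068 -0.082  0.003]
26.15 [555.6 -97.8 252.2] [0.21 0.83 0.14] [ 0.17 -0.09  0.01] 21.7
along 7.6 lat -0.2 collar dz -38.3
```

View pics/look_d.png

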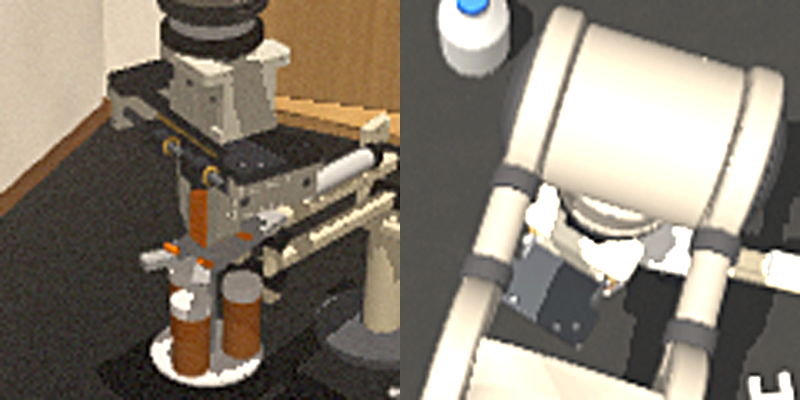

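carry_out(
  rows=[
    {"travel": [0.0003, 0.0001, 0], "twist": 0},
    {"travel": [0.0003, 0, 0], "twist": 0},
    {"travel": [0.0004, 0.0001, 0], "twist": 0},
    {"travel": [0, 0, 0], "twist": 0},
    {"travel": [0, 0, 0], "twist": 0},
    {"travel": [0, 0, 0], "twist": 0},
    {"travel": [0, 0, 0], "twist": 0},
    {"travel": [0, 0, 0], "twist": 0},
    {"travel": [0, 0, 0], "twist": 0},
    {"travel": [0, 0, 0], "twist": 0},
  ],
)

```text
time_s: 27.25
position: [555.7, -97.6, 251.2]
ee_rot: [0.447, 1.524, -0.447]
wrist_force: [-0.4, 0.2, 0.0]
finger_gap: 21.9
```

```bash
python3 weigh.py 40
```

```text
29.25 [555.69 -97.62 251.19] F [-0.96  0.57  0.09] sd [0.45 0.49 0.48] M [0.116 0.088 0.016]
```

carry_out(
  rows=[
    {"travel": [0, 0, -0.0001], "twist": 0},
    {"travel": [0, 0, 0], "twist": 0},
    {"travel": [0, 0, 0], "twist": 0},
    {"travel": [0, 0, 0], "twist": 0},
    {"travel": [0, 0, 0], "twist": 0},
    {"travel": [0, 0, 0], "twist": 0},
    {"travel": [0, 0, 0], "twist": 0},
    {"travel": [0, 0, 0], "twist": 0},
    {"travel": [0, 0, 0], "twist": 0},
    {"travel": [0, 0, 0], "twist": 0},
  ],
)

```text
time_s: 30.25
position: [555.7, -97.6, 251.2]
ee_rot: [0.447, 1.524, -0.448]
wrist_force: [-0.7, 0.7, -0.0]
finger_gap: 21.4
```

```bash
python3 weigh.py 30
```

```text
31.75 [555.65 -97.6  251.23] F [-0.38 -0.36  0.  ] sd [0.61 0.65 0.56] M [-0.086 -0.037  0.008]
```

Averaged forces are near zero on all axes (Fz 0.00 N), and it has held still for more than 1 s. The arm carries the whole weight, so I'll let go.

carry_out(
  rows=[
    {"travel": [0, 0, 0], "twist": 0},
    {"travel": [0, 0, 0], "twist": 0},
    {"travel": [0, 0, 0], "twist": 0},
    {"travel": [0, 0, 0], "twist": 0},
    {"travel": [0, 0, 0], "twist": 0},
    {"travel": [0, 0, 0], "twist": 0},
    {"travel": [0, 0, 0], "twist": 0},
    {"travel": [0, 0, 0], "twist": 0},
    {"travel": [0, 0, 0], "twist": 0},
    {"travel": [0, 0, 0], "twist": 0},
  ],
  gripper=0.1,
)

```text
time_s: 32.75
position: [555.6, -97.6, 251.2]
ee_rot: [0.447, 1.524, -0.447]
wrist_force: [-0.1, 0.3, 0.2]
finger_gap: 41.5
```

```bash
python3 look.py e
```

```text
32.75 [555.6 -97.6 251.2] [-0.09  0.29  0.23] [-0.07 -0.05 -0.  ] 41.5
along 7.8 lat -0.2 collar dz -39.3
```

View pics/look_e.png

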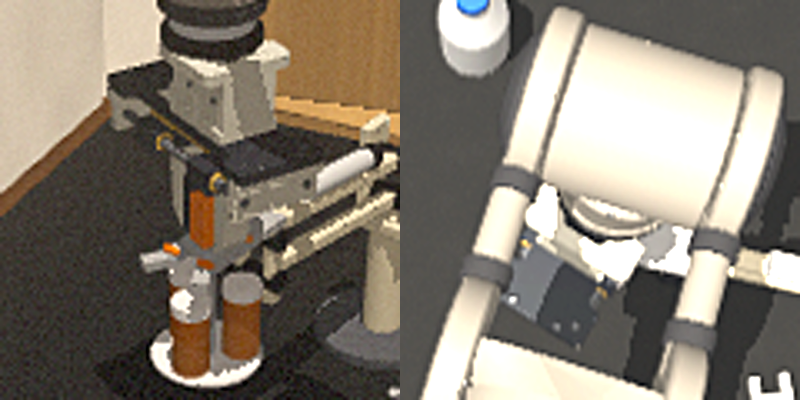

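The fingers are open and the carrier hasn't moved, at side crop pixel (205,330). I'll retract straight up.

carry_out(
  rows=[
    {"travel": [-0.002, 0, 0], "twist": 0},
    {"travel": [-0.004, 0, 0], "twist": 0},
    {"travel": [-0.008, 0, 0], "twist": 0},
    {"travel": [-0.012, 0, 0], "twist": 0},
    {"travel": [-0.015, 0, 0], "twist": 0},
    {"travel": [-0.018, 0, 0], "twist": 0},
    {"travel": [-0.018, 0, 0], "twist": 0},
    {"travel": [-0.015, 0, 0], "twist": 0},
    {"travel": [-0.01, 0, 0], "twist": 0},
    {"travel": [-0.004, 0, 0], "twist": 0},
  ],
)

```text
time_s: 33.85
position: [555.9, -97.6, 358.9]
ee_rot: [0.447, 1.522, -0.447]
wrist_force: [0.3, 0.3, -0.1]
finger_gap: 41.2
```

```bash
python3 look.py f; python3 - <<'E'
import cv2
a=cv2.imread("pics/side_d.png");b=cv2.imread("pics/side_f.png")
cv2.imwrite("pics/df.png",cv2.resize(cv2.hconcat([a[150:240,250:350],b[150:240,250:350]]),(800,360),interpolation=cv2.INTER_CUBIC))
E
```

```text
33.85 [555.9 -97.6 358.9] [ 0.27  0.29 -0.09] [-0.01 -0.04 -0.05] 41.2
along 7.8 lat -0.5 collar dz 68.4
```

View pics/df.png

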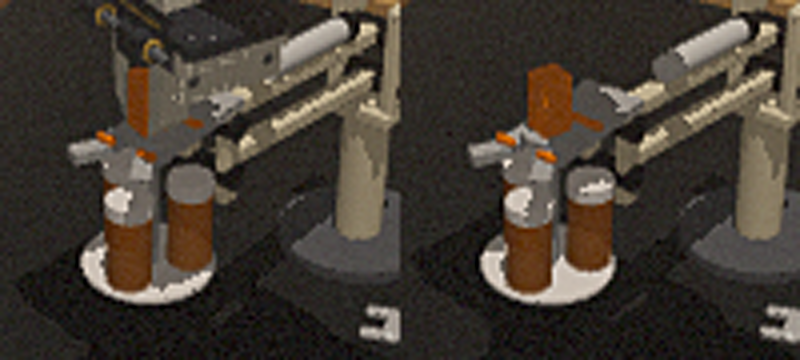

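View pics/side_f.png

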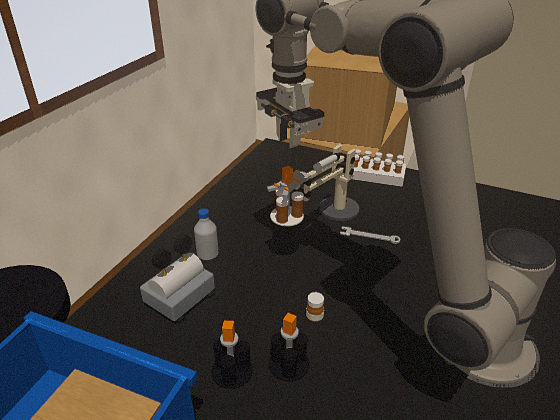

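The carrier hangs upright and free in the fork at side (287,200). It hasn't moved compared with before release, and the bottle, jar and wrench haven't moved. I'll do one last motion check and then hand in.

```bash
python3 - <<'E'
from h import *
a=cv2.imread("pics/side_f.png")[:,:,::-1].copy()
for i in range(12): b=manip.capture("side")
for im in(a,b): print([(int(k[0]),k[1].round(1)) for k in blobs(orange(im),(275,155,320,195)) if k[0]>4])
cv2.imwrite("pics/fin.png",b[:,:,::-1]); manip.finish_job(); print(manip.read_state()["time_s"])
E
```

```text
[(161, array([288. , 175.2])), (9, array([276.2, 184.6])), (9, array([286.4, 188.8]))]
[(156, array([288.1, 175.2])), (11, array([276.4, 184.5])), (10, array([286.2, 188.8]))]
the job is handed in; nothing more can be done
the job is handed in; nothing more can be done
```

The carrier with the amber filters is hanging on the fork, neck in the slot and collar on the prongs, and the job is handed in at about 34.5 s of the 61 s allowed.

I picked it up by the orange grip, slid the neck in over the outer lips and let the arm sink about 40 mm along its arc, well short of the lower stop. The carrier weighs about 4.0 N. I held still there until the averaged wrist force read Fz 0.00 N, with about 0.4 N sideways, and only then opened the fingers and lifted clear.

**Last checks:**
- **No drop or spring-up:** the grip and lips stayed within about 0.2 px between two pictures 0.6 s apart after release. The carrier also looked unmoved compared with just before letting go.
- **Bystanders:** the bottle, jar, wrench and the two black look-alikes look unmoved in the side picture.
- **Robot:** it ended about 65 mm above the grip, touching nothing.

**Disagreements:** at first the stand's foot did not line up with the direction I got from the lips, by about 3 px in the top view. I fixed this by fitting both together. While the arm sank, friction at the collar caused sideways forces of up to about 1.6 N, which I reduced before release.

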